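# Unlatch the tray-clamping jig with the release pin

## Robot

A 7-joint arm with a two-finger parallel gripper is mounted at the origin on the work surface. World frame = base frame: x ahead of the robot, y to its left, z up, the work surface at z = 0. Lengths are in m, angles in degrees, forces in N, time in s.
With the tool pointing down it reaches from about 0.425 to 0.875 m from the base axis. Payload 4.7 kg.
Tool frame: the origin (TCP) lies between the finger pads; the fingertips stand 19 mm ahead of it and the grasp point (between the pads) is the TCP; x points along the fingers, z is the direction in which the jaws open and shut, and the axes are right-handed (so a half turn about x gives the same grasp; the last joint's range is limited). The gripper opens to 87 mm and grips with 3 to 60 N. Pads are 19 mm wide; open, the fingers measure 117 mm over their backs; the gripper's body (75 mm by 190 mm) begins 51 mm behind the grasp point.
Start: joints at [-63.822, 18.392, -4.016, 83.108, 1.295, 78.541, -3.26], TCP at [0.279, 0.587, 0.242] pointing down, gripper open.
Joint ranges: [-163.93, 163.93], [-17.29, 119.83], [-79.2, 71.16], [3.27, 140.29], [-89.18, 269.18], [5.43, 117.66], [-154.24, 154.24]. Speed limits (degrees/s): [147.25, 147.25, 180, 180, 180, 180, 180].

## Interface

Orientations are given as [roll, pitch, yaw] about the fixed x, y, z axes, in that order (R = Rz(yaw) Ry(pitch) Rx(roll)).
In Python, from cell import monitor, read_camera, camera_model, env, regions_of gives the robot as it stands. The module is installed in compiled form; this text tells all that it offers.
- The arm moves only by the tool step_arm, never from a script. Its argument "deltas" is a list of rows, each a list of 5 numbers: the gripper's target within -1 to 1 (fully open at 1, half-way at 0, shut at -1), then the shift along the tool's x, y, z in m, then the turn about the tool's x in degrees. A call has 1 to 12 rows; each row is the pose to reach, as a shift and turn from the pose commanded when the call began, along the tool's axes at that moment; what a row does not reach only later rows make up. A row lasts 1/8 s, in which the tool goes at most 62.5 mm and 10.7 degrees, less where a joint would pass 70% of its speed; a pose out of reach is approached as far as the arm can. A call with a gripper value outside its range is refused whole. The fingers move at their own pace and stop on an object; "newtons" is the grip in N (left out, the last holds). Time passes only in rows, so rows that repeat a pose let the fingers close. It gives the time, the measured TCP pose, the force and the opening at its end, in the units of the state.
- monitor.get_obs(): the state, without advancing time (a new reading comes with each control period).
- read_camera(name): name is "scene" or "side" or "wrist"; returns (picture, depth): 400x640x3 uint8, red, green, blue; 400x640 float32, m along the optical axis (not along the pixel's ray), 0 where there is no reading.
- camera_model(name): a dict with "fx", "fy", "cx", "cy" (pixels), "k1" (the pictures are not rectified: a ray, as slopes to the right and down, at radius r is drawn at 1 + k1 r^2 times it, then the intrinsics apply), "xyz" and "attitude" of the camera in the world. Camera axes: x right, y down, z forward; pixel columns grow to the right and rows downward; lengths in m; the calibration is good to about 2 mm. A picture is of the moment at which its call begins: read the wrist's pose just before it. camera_model takes no time and is no camera call; for the wrist camera it gives the pose at the moment of the call.
- env.sign_off(): hands the job in, once; it reports no verdict.
Trained networks look in the newest picture that a camera, given by its name, has taken for a name from the list of things; names that differ only in an ending like _2 or _b are one class to them, and where a whole thing is asked for, a point or a joint stands for the part that bears it (a point fixed in the world has none). Each returns a list of dicts, best first, with "p" (0 to 1); they miss things now and then, are a little off and sometimes report something else, mostly with a low value. They report only what shows in the picture. A call takes as long as a camera call. They do not tell look-alikes from the thing itself.
- regions_of(camera, thing): "pixels" (400x640 bool, what is visible of it) and "pixel" ([column, row] in pixels, amid what is visible of it).
The state is a dict: "time_s": time; "qpos": joint angles; "joint_velocities": joint speeds; "effort": joint torques, N m; "tool_pos": TCP position; "tool_rot": TCP orientation; "force": force on the tool from outside, world axes, zero at the start; "wrist_torque": the same for the moment, N m; "grip_width": finger opening in m.
Only numpy, scipy, OpenCV 4.12 (cv2) and the standard library are available. Lean on these libraries where they do the work, as an engineer would, in place of code of your own. Each camera call takes 0.05 s, during which the arm holds its last target. There are 200 camera calls.

## Task

The small salver in the clamping jig has been engraved; open the jig so that it can be lifted out. Take the release pin from its wooden block, push the spring catch down with it through the hole in the sliding jaw, as far as it goes but gently, and with the pin in that hole draw the jaw away from the salver until the catch clicks up into the jaw's other hole. Then put the pin back upright in its block; do not force the jig, and leave the polished salver and the things standing around untouched.

Things in the scene. Friction and masses are not known exactly. Their poses are not given: they have to be found in the camera images.
- jaw (a joint): How far the jaw is drawn open, in m: 0 clamped, 0.036 open, where the other hole (equal, 36 mm from the first towards the salver) stands over the catch, which springs up and locks the jaw again with about 1.3 mm of play either way; end stop at 0.042. It slides along -y of the jig with 1 to 3 N of friction, and stays where it is left.
- jig: Clamping jig, fixed: red-brown board 190 mm (x) by 350 mm (y), 18 mm thick. Origin: centre of its underside; +y: the salver's end. Posts hold the salver: two fixed at y +126 mm, two on the jaw at y -16 mm, x +-55 mm. Jaw: crossbar (x +-67, y -34 to -60 mm) and flat tongue (50 mm wide, 10 mm thick, to y -165 mm) between guide rails (x +-39, y -105 to -173 mm; 5 mm higher).
- pin_center (a point): Centre of the handle of the release pin, which stands upright in its block. Wooden handle, 16 by 16 mm square, 44 mm tall, sides along this point's x and y; below it a straight steel shank 8.5 mm across, 40 mm long, with a flat end (6 mm across, edge rounded 1.2 mm). The shank's end is 62 mm below this point. z runs up the handle. About 70 g.
- pin_tip (a point): Centre of the end of the pin's shank. Pushed down the hole, it meets the catch (7 mm across, slightly domed) 3 mm below the hole's mouth; 8 mm further (spring 4 N rising to 7 N) it stops hard on the saddle's bed, 1 mm below the tongue, since it is too thick for the catch's bore. The catch frees the jaw only within about 1 mm of it; once the jaw is 10 mm open the tongue itself keeps it down.
- block_hole (a point): Mouth centre of the hole in the pin's wooden block (60 mm in x, 90 mm in y, 34 mm high, fixed). The hole is 11 mm across, 28 mm deep; when the pin stands in it its handle begins 12 mm above the block and its end is on the hole's floor. Short cutter shanks stand up 8 mm from the block 35 mm to either side of the hole along y.
- salver: Round polished salver, 160 mm across and 16 mm high, lying on the jig's board between the four posts, 0.35 kg; loose. Not to be touched. Origin: centre of its underside.
- trophy: Bystander: small silver cup on a round wooden foot, 60 mm across, 100 mm high. Origin: centre of its underside.
- polish: Bystander: white plastic bottle, 52 mm across, 130 mm high. Origin: centre of its underside.
- driver: Bystander: screwdriver with black handle, 190 mm long, lying on the table. Origin: under its middle, on the table.
- catch_axis (a point): Point on the axis of the spring catch, level with the board's top (18 mm above the table). The hole in the tongue that the catch now locks is centred over it to about 1 mm: a through hole 9.6 mm across, its mouth countersunk at 45 degrees to 13.6 mm, 2 mm deep. The mouth lies 33 to 51 mm above the table, as the saddle under the tongue was packed. Axes as the jig; the jaw opens along -y.
There are look-alikes about, which are no part of the job. Leave any blue or pink look-alike of the part that bears block_hole alone.

How it is judged (in metres and radians):
On the way, in this order (a step that is already met when the one before it is completed fails the run):
1. the pin has been lifted out of its block (z of pin_tip in the frame of block_hole above 0.005 m), for 0.2 s.
2. the jaw has come off the catch, drawn by the pin in its hole (value of joint jaw above 0.006 m and horizontal distance between pin_tip and catch_axis below 0.025 m and height (world z) of pin_tip below 0.051 m and contact force between pin and jig above 0.5 N), for 0.05 s.
3. the jaw stands open with the catch sprung up in its other hole (value of joint jaw between 0.0344 and 0.0388 m), for 0.3 s.
At the end, for the whole second after the job is handed in: The jaw stands open at 36 mm (34.4 to 38.8 mm, where the catch has sprung up into its other hole), the pin stands upright in its block again (at least 22 mm deep, within 5 mm of the hole's centre, tilted less than 0.15 rad), and the salver lies still within 6 mm of where it was (all of step 3 and horizontal distance between pin_tip and block_hole below 0.005 m and z of pin_tip in the frame of block_hole below -0.022 m and angle between pin_center's own z axis and vertical below 0.15 rad and linear speed of salver below 0.01 m/s and distance of salver from where it was at the start of the episode below 0.006 m); the robot touches nothing.
It fails at once if the jig was forced: the pin bore on it with more than 20 N (contact force between pin and jig above 20 N).
It fails at once if the fingers or arm bore on the jig with more than 5 N (contact force between any of the fingers, the arm and jig above 5 N).
It fails at once if the polished salver was touched (contact force between any of the fingers, the arm, pin and salver above 0.3 N).
It fails at once if a bystander was moved by more than 10 mm (distance of any of trophy, polish, driver, salver from where it was at the start of the episode above 0.01 m).
It also fails if it takes over 72 s, if anything falls off the work surface, if the arm or the gripper's body presses on something with over 40 N, if the wrist force passes 120 N, or if a joint passes its speed limit or range.

## Working session

There is one attempt and no reset: what is moved stays moved. The work goes in short steps, Python scripts to look and compute and a tool call to move; the robot and the scene stay as the last step left them, time stands still between calls to the robot, and variables do not carry over. Pictures are saved under pics/ and viewed, about 8 in all and at most 12, crops included, and the job is handed in when it is done.

Besides the shell and the picture viewer there is one more tool, called after "Call:" as name([rows], argument=value, ...), one row to a line, values as JSON. step_arm: Moves the arm, as the interface text tells. Its arguments: {"type":"object","properties":{"deltas":{"type":"array"},"newtons":{"type":"number"}},"required":["deltas"]}

```bash
mkdir -p pics
cat > h.py <<'E'
import numpy as np, cv2
from scipy.spatial.transform import Rotation as R
from cell import monitor, read_camera, camera_model, env, regions_of
np.set_printoptions(precision=4, suppress=True)
def rot(m):
    a=np.array(m["attitude"],float)
    if a.shape==(3,3): return a
    if a.size==4: raise SystemExit(a)
    return R.from_euler("xyz",a,degrees=True).as_matrix()
def K(m): return np.array([[m["fx"],0,m["cx"]],[0,m["fy"],m["cy"]],[0,0,1.]])
def ray(m,px):  # camera slopes -> world direction with unit optical depth
    p=cv2.undistortPoints(np.array(px,float).reshape(-1,1,2),K(m),np.array([m["k1"],0,0,0,0.])).reshape(-1,2)
    return np.c_[p,np.ones(len(p))]@rot(m).T
def at_depth(m,px,d): return np.array(m["xyz"])+ray(m,px)*np.array(d).reshape(-1,1)
def at_z(m,px,z):
    r=ray(m,px); c=np.array(m["xyz"]); return c+r*((z-c[2])/r[:,2])[:,None]
def proj(m,P):
    Rm=rot(m); rv=cv2.Rodrigues(Rm.T)[0]; t=-Rm.T@np.array(m["xyz"])
    return cv2.projectPoints(np.array(P,float).reshape(-1,1,3),rv,t,K(m),np.array([m["k1"],0,0,0,0.]))[0].reshape(-1,2)
def cloud(m,d):
    v,u=np.mgrid[0:400,0:640]; return at_depth(m,np.c_[u.ravel(),v.ravel()],d.ravel()).reshape(400,640,3)
E
python3 - <<'E'
from h import *
o=monitor.get_obs(); print(o)
ims=[]
for c in ("scene","side","wrist"):
    m=camera_model(c); print(c,m)
    im,d=read_camera(c); np.savez(f"{c}0.npz",im=im,d=d); ims.append(im)
    for t in ("pin_center","block_hole","catch_axis","salver","trophy","polish","driver","jig","jaw"):
        for r in regions_of(c,t):
            px=r["pixel"]; dd=d[int(px[1]),int(px[0])]
            print(c,t,round(r["p"],2),px,int(r["pixels"].sum()),at_depth(m,[px],[dd])[0] if dd>0 else None)
cv2.imwrite("pics/a.png",cv2.cvtColor(np.vstack(ims[:1]),cv2.COLOR_RGB2BGR))
cv2.imwrite("pics/b.png",cv2.cvtColor(ims[1],cv2.COLOR_RGB2BGR))
cv2.imwrite("pics/c.png",cv2.cvtColor(ims[2],cv2.COLOR_RGB2BGR))
E
```

```text
{'time_s': 0.0, 'qpos': array([-63.8228,  18.4379,  -4.0169,  83.1752,   1.2943,  78.5397,
        -3.2619]), 'joint_velocities': array([-0.1229,  0.1022, -0.1139, -0.0071, -0.081 ,  0.1327,  0.0765]), 'effort': array([  0.0002, -49.1277,  -0.4041, -31.2529,  -0.064 ,   0.0437,
         0.0002]), 'tool_pos': array([0.2783, 0.5868, 0.2405]), 'tool_rot': array([-177.5674,   89.8923, -112.9355]), 'force': array([0.0315, 0.6182, 0.614 ]), 'wrist_torque': array([ 0.0225,  0.0065, -0.0434]), 'grip_width': 0.08669334654072551}
scene {'fx': 391.6671387708677, 'fy': 391.6671387708677, 'cx': 321.3118132733961, 'cy': 202.51550234039783, 'k1': -0.061035676089765775, 'xyz': array([ 1.1709, -0.1116,  1.1798]), 'attitude': array([-147.0935,    0.7288,   79.1435])}
scene block_hole 0.96 [197.2, 222.2] 568 [ 0.4316 -0.4181  0.0283]
scene block_hole 0.69 [232.0, 186.1] 492 [ 0.3054 -0.2893  0.0314]
scene block_hole 0.62 [239.4, 217.0] 493 [ 0.4424 -0.2724  0.0334]
scene catch_axis 0.58 [328.7, 232.6] 3764 [0.5664 0.0144 0.0432]
scene salver 0.57 [357.3, 211.8] 1388 [0.4922 0.1309 0.0182]
scene trophy 
[... 1102 characters left out ...]
trophy 0.92 [436.6, 246.0] 1109 [ 0.5997 -0.2816  0.0585]
side polish 0.92 [306.4, 141.6] 445 [0.5976 0.4276 0.0675]
side driver 0.71 [256.0, 169.3] 242 [0.3902 0.385  0.0216]
side driver 0.69 [376.5, 269.4] 173 [ 0.4273 -0.2995  0.0671]
side jig 0.71 [346.8, 212.4] 3835 [ 0.5157 -0.0162  0.03  ]
side jaw 0.71 [353.0, 205.6] 862 [ 0.5345 -0.0166  0.0465]
side jaw 0.37 [375.6, 269.0] 210 [ 0.4256 -0.2987  0.0682]
wrist {'fx': 325.3567912218823, 'fy': 325.3567912218823, 'cx': 319.6830776403046, 'cy': 204.470050681146, 'k1': -0.05454840613631401, 'xyz': array([0.2169, 0.617 , 0.3844]), 'attitude': array([165.2393,  -0.0002,  64.6301])}
wrist driver 0.91 [230.6, 318.2] 521 [0.3912 0.4073 0.0207]
```

View pics/a.png

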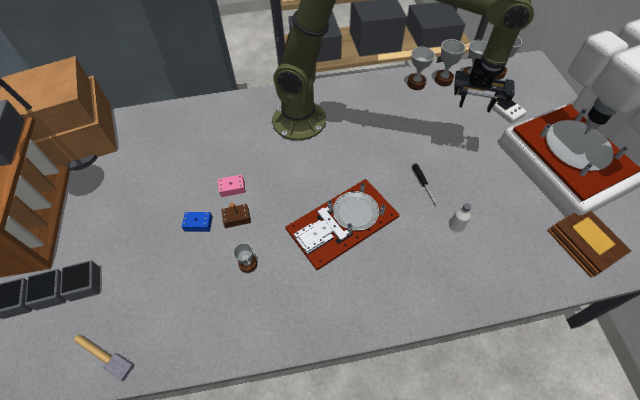

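View pics/b.png

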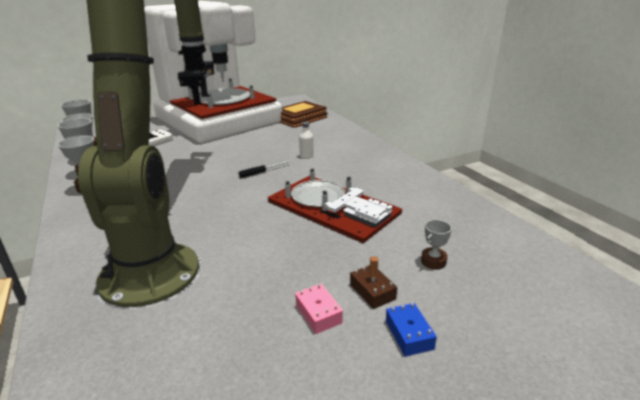

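```bash
cat >> h.py <<'E'
def move(target, turn=0, o=None):
    o=o or monitor.get_obs(); Rt=R.from_euler("xyz",o["tool_rot"],degrees=True).as_matrix()
    return Rt.T@(np.array(target)-o["tool_pos"])
def axes():
    o=monitor.get_obs(); return R.from_euler("xyz",o["tool_rot"],degrees=True).as_matrix()
E
python3 - <<'E'
from h import *
print("tool axes cols\n",axes())
for c in ("scene","side"):
    z=np.load(c+"0.npz"); im=z["im"].astype(int); m=camera_model(c); P=cloud(m,z["d"])
    r,g,b=im[...,0],im[...,1],im[...,2]
    red=(r>90)&(r>2.2*g)&(r>2.2*b)&(P[...,2]<.06)&(abs(P[...,0]-.53)<.2)&(abs(P[...,1]-.03)<.25)
    x=(P[...,2]>.008)&(P[...,2]<.11)&(abs(P[...,0]-.53)<.2)&(abs(P[...,1]-.03)<.25)
    print(c,"red",red.sum(),cv2.minAreaRect(P[red][:,:2].astype(np.float32)*1000),"all",cv2.minAreaRect(P[x][:,:2].astype(np.float32)*1000))
    br=(P[...,2]>.025)&(P[...,2]<.04)&(np.hypot(P[...,0]-.425,P[...,1]+.3)<.07)
    print("block",br.sum(),P[br].mean(0),cv2.minAreaRect(P[br][:,:2].astype(np.float32)*1000))
    h=(P[...,2]>.055)&(P[...,2]<.12)&(np.hypot(P[...,0]-.425,P[...,1]+.3)<.06)
    print("handle",h.sum(),P[h].mean(0),P[h][:,2].max())
# direction of jig: salver -> jaw from earlier
print("move above jig", move([.53,-.06,.30]), "wp", move([.47,.25,.30]))
E
```

```text
tool axes cols
 [[ 0.     -0.9036  0.4285]
 [ 0.      0.4285  0.9036]
 [-1.     -0.      0.    ]]
scene red 1770 ((515.865234375, 73.07290649414062), (190.085693359375, 348.75457763671875), 24.10319709777832) all ((541.0023803710938, 85.9400634765625), (251.15977478027344, 353.9378967285156), 23.503326416015625)
block 377 [ 0.4289 -0.2871  0.0332] ((424.2351989746094, -287.292236328125), (65.95879364013672, 91.36544036865234), 4.068788051605225)
handle 52 [ 0.4277 -0.2868  0.0781] 0.09182671828465394
side red 1025 ((514.214599609375, 66.27812194824219), (186.20864868164062, 346.30267333984375), 24.521007537841797) all ((516.829345703125, 69.80380249023438), (195.58033752441406, 355.16619873046875), 24.46216583251953)
block 823 [ 0.4217 -0.2987  0.0336] ((426.47998046875, -290.6275634765625), (61.76705551147461, 92.08531951904297), 3.34670090675354)
handle 150 [ 0.4238 -0.2941  0.0765] 0.09153395409998799
move above jig [-0.0584 -0.5046 -0.4771] wp [-0.0584 -0.3175 -0.2227]
```

Call:
step_arm([
  [1, -0.02, -0.05, -0.035, 10],
  [1, -0.04, -0.1, -0.07, 20],
  [1, -0.05, -0.15, -0.105, 30],
  [1, -0.05, -0.2, -0.14, 40],
  [1, -0.05, -0.25, -0.175, 50],
  [1, -0.05, -0.3, -0.21, 60],
  [1, -0.05, -0.335, -0.25, 70],
  [1, -0.04, -0.37, -0.29, 80],
  [1, -0.03, -0.405, -0.33, 90],
  [1, -0.01, -0.44, -0.37, 100],
  [1, 0.01, -0.475, -0.41, 110],
  [1, 0.02, -0.51, -0.463, 120],
])

```text
time_s: 3.0
tool_pos: [0.5407, -0.0485, 0.2209]
tool_rot: [-168.5, 90.0, 135.9]
force: [-0.5, 0.2, -0.5]
grip_width: 0.0868
```

Call:
step_arm([
  [1, 0, 0, 0, 10],
  [1, 0, 0, 0, 11],
  [1, 0, 0, 0, 11],
])

```text
time_s: 3.38
tool_pos: [0.5409, -0.0465, 0.222]
tool_rot: [118.6, 90.0, 52.5]
force: [0.1, 0.7, 0.6]
grip_width: 0.0873
```

Run:
```python
from h import *
o=monitor.get_obs(); m=camera_model("wrist"); im,d=read_camera("wrist")
print(o["time_s"],o["tool_pos"],o["tool_rot"],o["qpos"],m["xyz"],m["attitude"])
np.savez("w1.npz",im=im,d=d,xyz=m["xyz"],att=m["attitude"])
P=cloud(m,d)
print("heights: center pix",P[200,320])
cv2.imwrite("pics/d.png",cv2.cvtColor(im,cv2.COLOR_RGB2BGR))
```

```text
3.375 [ 0.5409 -0.0465  0.222 ] [118.6131  89.9623  52.5096] [-28.2222   6.0859  32.7146 101.1489  -3.4548  73.7323 -60.7904] [ 0.6052 -0.0185  0.3648] [165.2938   0.0032 -66.107 ]
heights: center pix [ 0.5343 -0.0503  0.0516]
```

View pics/d.png

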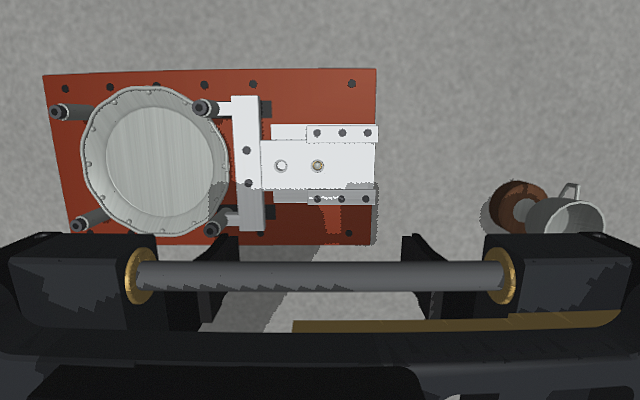

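Run:
```python
from h import *
z=np.load("w1.npz"); im=z["im"]; m=camera_model("wrist"); m["xyz"]=z["xyz"]; m["attitude"]=z["att"]
P=cloud(m,z["d"])
print("tongue z", np.median(P[150:182,292:306,2]), "rail z",np.median(P[126:130,350:360,2]),"crossbar",np.median(P[110:140,238:252,2]),"board",np.median(P[75:85,300:340,2]), "posts max",P[90:130,190:215,2].max(),P[100:125,50:75,2].max())
zt=np.median(P[150:182,292:306,2])
for px in ([281,166],[318,166]): print(px, at_z(m,[px],zt))
c=im[140:195,255:385]; cv2.imwrite("pics/e.png",cv2.resize(cv2.cvtColor(c,cv2.COLOR_RGB2BGR),None,fx=6,fy=6,interpolation=cv2.INTER_CUBIC))
```

```text
tongue z 0.0472068933232436 rail z 0.05001175297914506 crossbar 0.04902247869130186 board 0.017620615545093532 posts max 0.3648066520927428 0.3648066520927428
[281, 166] [[ 0.5492 -0.0018  0.0472]]
[318, 166] [[ 0.5639 -0.035   0.0472]]
```

View pics/e.png

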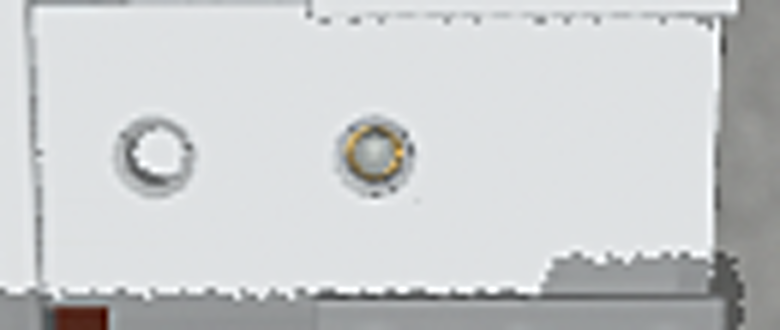

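Call:
step_arm([
  [1, 0.036, 0.013, 0, 0],
  [1, 0.072, 0.0257, -0.001, 0],
  [1, 0.072, 0.0257, -0.001, 0],
  [1, 0.072, 0.0257, -0.001, 0],
])

```text
time_s: 3.92
tool_pos: [0.5643, -0.0365, 0.151]
tool_rot: [60.3, 89.9, -6.0]
force: [-0.4, -0.5, 1.4]
grip_width: 0.0869
```

```bash
cat >> h.py <<'E'
def shot(name):
    o=monitor.get_obs(); m=camera_model("wrist"); im,d=read_camera("wrist")
    np.savez(name+".npz",im=im,d=d,xyz=m["xyz"],att=m["attitude"],tcp=o["tool_pos"],rpy=o["tool_rot"]); print(o["time_s"],o["tool_pos"],o["tool_rot"],o["qpos"]); return load(name)
def load(name):
    z=np.load(name+".npz"); m=camera_model("wrist"); m["xyz"]=z["xyz"]; m["attitude"]=z["att"]; return z,m,cloud(m,z["d"])
def tri(ms,pxs):
    A=[];b=[]
    for m,p in zip(ms,pxs):
        r=ray(m,[p])[0]; r/=np.linalg.norm(r); Q=np.eye(3)-np.outer(r,r); A.append(Q); b.append(Q@np.array(m["xyz"]))
    return np.linalg.lstsq(np.vstack(A),np.hstack(b),rcond=None)[0]
def bgr(im): return cv2.cvtColor(im,cv2.COLOR_RGB2BGR)
E
python3 - <<'E'
from h import *
z,m,P=shot("w2"); im=z["im"]
# hole predicted
for q in ([.5639,-.035,.0472],[.5492,-.0018,.0472]):
    u,v=proj(m,[q])[0]; print("pred",u,v)
    u0,v0=int(u)-28,int(v)-28
    g=cv2.cvtColor(im[v0:v0+56,u0:u0+56],cv2.COLOR_RGB2GRAY)
    c=cv2.HoughCircles(cv2.resize(g,None,fx=4,fy=4,interpolation=cv2.INTER_CUBIC),cv2.HOUGH_GRADIENT,1,40,param1=80,param2=15,minRadius=15,maxRadius=60)
    if c is not None: print(c[0][:4]/4+[u0,v0,0])
u,v=proj(m,[[.5639,-.035,.0472]])[0]; u,v=int(u),int(v)
print("zt",np.median(P[v-25:v-18,u-20:u+20,2]),P[v-22,u])
c=im[max(0,v-60):v+60,max(0,u-100):u+60]; print("crop origin",max(0,u-100),max(0,v-60))
cv2.imwrite("pics/f.png",cv2.resize(bgr(c),None,fx=5,fy=5,interpolation=cv2.INTER_CUBIC))
E
```

```text
3.925 [ 0.5643 -0.0365  0.151 ] [60.295  89.9325 -5.9946] [-27.3822  12.723   32.2693 103.0822  -7.3804  66.2181 -59.06  ]
pred 317.150613843973 210.92302101834093
[[315.875 211.125   8.25 ]
 [311.125 190.875   5.975]
 [330.125 214.375   8.65 ]
 [327.625 202.125   7.55 ]]
pred 271.11904878519476 211.05957889652717
[[270.375 211.375   8.55 ]]
zt 0.047244505959356836 [ 0.5807 -0.0275  0.047 ]
crop origin 217 150
```

View pics/f.png

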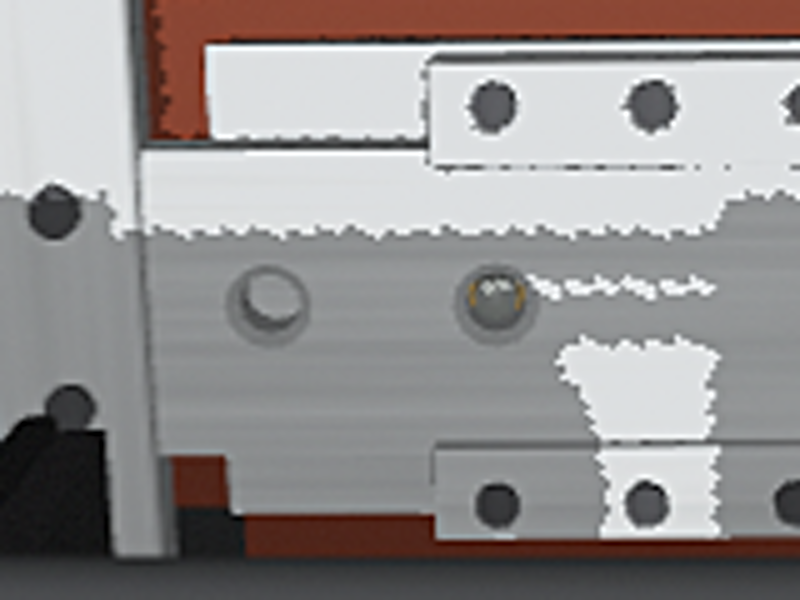

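Call:
step_arm([
  [1, -0.03, -0.04, 0.03, 5],
  [1, -0.049, -0.08, 0.06, 10],
  [1, -0.049, -0.12, 0.09, 15],
  [1, -0.049, -0.16, 0.12, 20],
  [1, -0.049, -0.2, 0.15, 20],
  [1, -0.049, -0.23, 0.176, 20],
  [1, -0.049, -0.23, 0.176, 20],
  [1, -0.049, -0.23, 0.176, 20],
])

```text
time_s: 4.97
tool_pos: [0.4243, -0.2897, 0.1999]
tool_rot: [100.8, 89.9, 14.4]
force: [-0.5, 0.6, -1.0]
grip_width: 0.0868
```

Run:
```python
from h import *
_,m1,_=load("w1"); _,m2,_=load("w2")
a=tri([m1,m2],[[317.5,166.2],[316.4,211]]); b=tri([m1,m2],[[280.8,166.2],[270.8,211]])
print("catch",a,"other",b)
for m,p,q in ((m1,[317.5,166.2],[280.8,166.2]),(m2,[316.4,211],[270.8,211])):
    A=at_z(m,[p],.047)[0]; B=at_z(m,[q],.047)[0]; print(A,B,np.linalg.norm(A-B),np.degrees(np.arctan2(*(B-A)[[1,0]])))
z,m,P=shot("w3"); im=z["im"]
h=(P[...,2]>.084)&(P[...,2]<.1)&(np.hypot(P[...,0]-.425,P[...,1]+.291)<.03)
pts=P[h][:,:2].astype(np.float32)*1000
print("handle top",h.sum(),P[h].mean(0),cv2.minAreaRect(pts)); v,u=np.nonzero(h); print(u.mean(),v.mean(), cv2.minAreaRect(np.c_[u,v].astype(np.float32)))
h=(P[...,2]>.028)&(P[...,2]<.04)&(np.hypot(P[...,0]-.425,P[...,1]+.291)<.08)
print("block",np.median(P[h][:,2]),cv2.minAreaRect(P[h][:,:2].astype(np.float32)*1000))
cv2.imwrite("pics/g.png",bgr(im))
```

```text
catch [ 0.5634 -0.0346  0.0464] other [ 0.5487 -0.0016  0.0459]
[ 0.5635 -0.0346  0.047 ] [ 0.5489 -0.0017  0.047 ] 0.03600820158758123 113.84664879348966
[ 0.5636 -0.0345  0.047 ] [ 0.5491 -0.0015  0.047 ] 0.035996693995881894 113.70608198468916
4.975 [ 0.4243 -0.2897  0.1999] [100.7901  89.8552  14.4361] [-13.5631   3.0077  46.8657 107.0096  -2.4364  70.8515 -52.2951]
handle top 381 [ 0.4266 -0.2894  0.089 ] ((426.0110168457031, -289.5368347167969), (16.11832046508789, 15.68166732788086), 66.93667602539062)
319.38057742782155 206.38582677165354 ((319.3726501464844, 206.4292755126953), (19.911357879638672, 19.814231872558594), 29.05460548400879)
block 0.03359531446724945 ((425.66143798828125, -289.3485107421875), (60.58568572998047, 90.36634826660156), 2.957848072052002)
```

View pics/g.png

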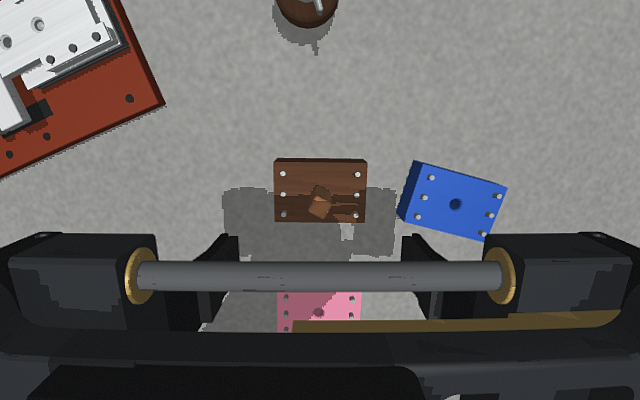

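Call:
step_arm([
  [1, 0.03, 0.001, 0, 10],
  [1, 0.06, 0.0017, 0, 20],
  [1, 0.08, 0.0017, 0, 27.5],
  [1, 0.1, 0.0017, 0, 27.5],
  [1, 0.115, 0.0017, 0, 27.5],
  [1, 0.13, 0.0017, 0, 27.5],
  [1, 0.13, 0.0017, 0, 27.5],
  [1, 0.13, 0.0017, 0, 27.5],
])

```text
time_s: 6.02
tool_pos: [0.4258, -0.2902, 0.0693]
tool_rot: [90.5, 90.0, -23.4]
force: [-0.8, 1.3, -0.1]
grip_width: 0.0872
```

Call:
step_arm([
  [-0.3, 0, 0, 0, 0],
  [-1, 0, 0, 0, 0],
  [-1, 0, 0, 0, 0],
  [-1, 0, 0, 0, 0],
  [-1, 0, 0, 0, 0],
  [-1, 0, 0, 0, 0],
], newtons=35)

```text
time_s: 6.78
tool_pos: [0.4254, -0.2899, 0.0688]
tool_rot: [-146.2, 90.0, 99.9]
force: [0.4, 0.3, -0.4]
grip_width: 0.0348
```

Call:
step_arm([
  [-1, 0, 0, 0, 0],
  [-1, 0, 0, 0, 0],
  [-1, 0, 0, 0, 0],
  [-1, 0, 0, 0, 0],
])

```text
time_s: 7.28
tool_pos: [0.4254, -0.2899, 0.0688]
tool_rot: [-178.7, 90.0, 67.4]
force: [0.4, -0.4, -0.7]
grip_width: 0.0156
```

Call:
step_arm([
  [-1, -0.015, 0, 0, 0],
  [-1, -0.03, 0, 0, 0],
  [-1, -0.05, 0, 0, 0],
  [-1, -0.08, 0, 0, 0],
  [-1, -0.11, 0, 0, 0],
  [-1, -0.11, 0, 0, 0],
  [-1, -0.11, 0, 0, 0],
])

```text
time_s: 8.15
tool_pos: [0.4252, -0.2896, 0.1788]
tool_rot: [-177.2, 90.0, 68.9]
force: [-0.8, 1.1, -0.2]
grip_width: 0.0153
```

Run:
```python
from h import *
z,m,P=shot("w4"); print(monitor.get_obs()["grip_width"],monitor.get_obs()["force"]); Rt=axes(); print(Rt)
print("block_hole guess by depth")
C=np.array([.4257,-.2893])
h=(P[...,2]>.028)&(P[...,2]<.04)&(np.hypot(P[...,0]-C[0],P[...,1]-C[1])<.08)
print("block",h.sum(),np.median(P[h][:,2]),cv2.minAreaRect(P[h][:,:2].astype(np.float32)*1000))
print("hole px",proj(m,[[.4257,-.2893,.034]]), "tip px",proj(m,[z["tcp"]+[0,0,-.0628]]))
im,d=read_camera("side"); ms=camera_model("side"); np.savez("s4.npz",im=im,d=d)
tp=proj(ms,[z["tcp"],z["tcp"]+[0,0,-.0628],[.4257,-.2893,.034]]); print(tp)
u,v=tp[1].astype(int); a=cv2.resize(bgr(im[v-60:v+60,u-65:u+65]),None,fx=5,fy=5,interpolation=cv2.INTER_CUBIC)
w=bgr(z["im"]); 
cv2.imwrite("pics/i.png",w); cv2.imwrite("pics/j.png",a); print("side crop origin",u-65,v-60)
```

```text
8.15 [ 0.4252 -0.2896  0.1788] [-177.2003   89.9609   68.937 ] [-15.5191   4.7767  49.5239 108.4137  -3.9438  68.5364 -78.5106]
0.015886110883689453 [ 0.0773  0.3454 -0.9326]
[[-0.0009  0.9145 -0.4046]
 [ 0.0008 -0.4046 -0.9145]
 [-1.     -0.0011 -0.0004]]
block_hole guess by depth
block 5874 0.03359764170366619 ((425.644287109375, -289.43963623046875), (60.53054428100586, 90.22205352783203), 3.0037195682525635)
hole px [[319.6336 198.421 ]] tip px [[320.2866 227.9823]]
[[375.3811 221.5887]
 [374.0439 247.8055]
 [372.5551 279.3296]]
side crop origin 309 187
```

View pics/i.png

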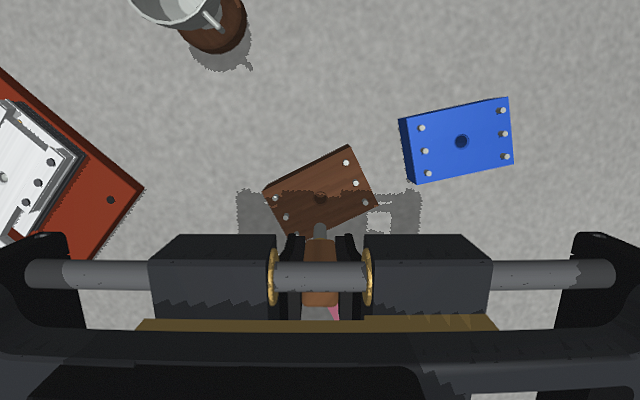

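View pics/j.png

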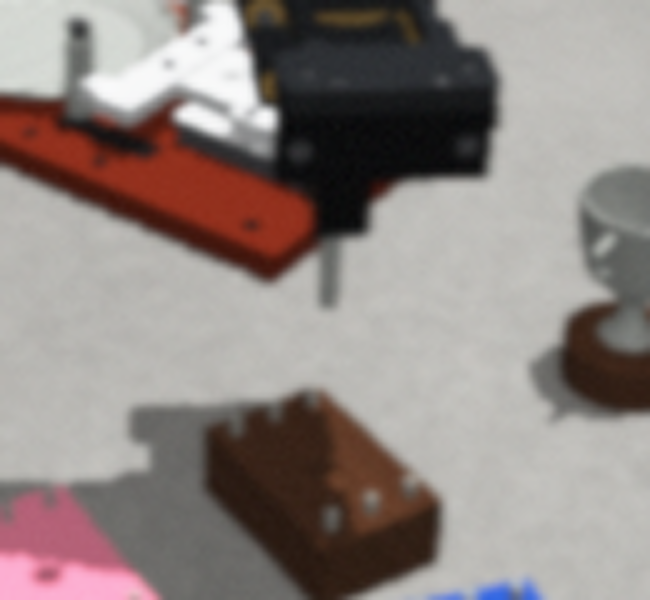

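Call:
step_arm([
  [-1, 0, 0.003, -0.04, -6],
  [-1, 0, 0.006, -0.08, -13],
  [-1, 0, 0.01, -0.12, -20],
  [-1, 0, 0.014, -0.16, -27],
  [-1, 0, 0.018, -0.2, -34],
  [-1, 0, 0.021, -0.24, -41],
  [-1, 0.01, 0.0233, -0.27, -47.7],
  [-1, 0.03, 0.0233, -0.2892, -47.7],
  [-1, 0.049, 0.0233, -0.2892, -47.7],
  [-1, 0.049, 0.0233, -0.2892, -47.7],
  [-1, 0.049, 0.0233, -0.2892, -47.7],
  [-1, 0.049, 0.0233, -0.2892, -47.7],
])

```text
time_s: 9.75
tool_pos: [0.5641, -0.0359, 0.1307]
tool_rot: [73.0, 89.9, 6.8]
force: [0.2, -0.4, -1.0]
grip_width: 0.0158
```

Run:
```python
from h import *
z,m,P=shot("w5"); o=monitor.get_obs(); print(o["grip_width"],o["force"],axes())
print("delta tool to hole",move([.5635,-.0346,o["tool_pos"][2]]))
print("hole px",proj(m,[[.5635,-.0346,.047]]),"tip px",proj(m,[z["tcp"]-[0,0,.0628]]))
im=z["im"]; cv2.imwrite("pics/k.png",cv2.resize(bgr(im[150:270,250:390]),None,fx=5,fy=5,interpolation=cv2.INTER_CUBIC))
```

```text
9.75 [ 0.5641 -0.0359  0.1307] [73.0375 89.9107  6.7591] [-28.4167  14.0893  33.6019 104.3674  -8.6402  63.9954 -58.0953]
0.015820958002058967 [-0.2215  0.9802  0.2131] [[ 0.0016  0.9153  0.4027]
 [ 0.0003  0.4027 -0.9153]
 [-1.      0.0016  0.0004]]
delta tool to hole [-0.     -0.0002 -0.0012]
hole px [[317.0709 218.8329]] tip px [[318.9564 228.0987]]
```

View pics/k.png

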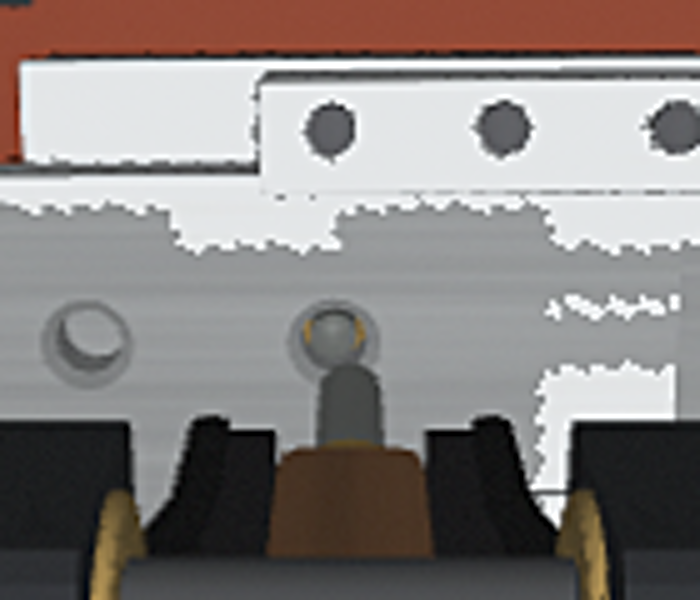

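Call:
step_arm([
  [-1, 0.005, 0, -0.0018, 0],
  [-1, 0.011, 0, -0.0018, 0],
  [-1, 0.016, 0, -0.0018, 0],
  [-1, 0.019, 0, -0.0018, 0],
  [-1, 0.019, 0, -0.0018, 0],
  [-1, 0.019, 0, -0.0018, 0],
])

```text
time_s: 10.55
tool_pos: [0.5632, -0.0333, 0.111]
tool_rot: [65.6, 90.0, -0.5]
force: [0.1, 0.3, -0.9]
grip_width: 0.0157
```

Call:
step_arm([
  [-1, 0.001, 0, 0, 0],
  [-1, 0.002, 0, 0, 0],
  [-1, 0.003, 0, 0, 0],
  [-1, 0.003, 0, 0, 0],
])

```text
time_s: 11.05
tool_pos: [0.5629, -0.0332, 0.1078]
tool_rot: [-143.5, 90.0, 150.4]
force: [-0.4, 0.8, -1.3]
grip_width: 0.016
```

Call:
step_arm([
  [-1, 0.001, 0, 0, 0],
  [-1, 0.002, 0, 0, 0],
  [-1, 0.002, 0, 0, 0],
])

```text
time_s: 11.42
tool_pos: [0.5632, -0.0332, 0.1063]
tool_rot: [88.3, 90.0, 22.1]
force: [-1.3, -0.6, 3.4]
grip_width: 0.0156
```

Call:
step_arm([
  [-1, 0.001, 0, 0, 0],
  [-1, 0.002, 0, 0, 0],
  [-1, 0.002, 0, 0, 0],
])

```text
time_s: 11.8
tool_pos: [0.5632, -0.0332, 0.104]
tool_rot: [78.0, 90.0, 11.8]
force: [-1.2, -0.1, 4.7]
grip_width: 0.0156
```

Call:
step_arm([
  [-1, 0.001, 0, 0, 0],
  [-1, 0.002, 0, 0, 0],
  [-1, 0.003, 0, 0, 0],
  [-1, 0.003, 0, 0, 0],
])

```text
time_s: 12.3
tool_pos: [0.5632, -0.0332, 0.1009]
tool_rot: [72.1, 90.0, 5.9]
force: [0.1, -0.7, 5.0]
grip_width: 0.0157
```

Call:
step_arm([
  [-1, 0.0007, 0, 0, 0],
  [-1, 0.0014, 0, 0, 0],
  [-1, 0.0014, 0, 0, 0],
])

```text
time_s: 12.68
tool_pos: [0.5632, -0.0332, 0.0997]
tool_rot: [75.0, 90.0, 8.8]
force: [-0.8, 0.0, 6.4]
grip_width: 0.0158
```

Call:
step_arm([
  [-1, 0.0005, 0, 0, 0],
  [-1, 0.001, 0, 0, 0],
  [-1, 0.001, 0, 0, 0],
])

```text
time_s: 13.05
tool_pos: [0.5633, -0.0332, 0.0992]
tool_rot: [102.1, 90.0, 35.9]
force: [-2.9, -0.5, 9.2]
grip_width: 0.0159
```

Call:
step_arm([
  [-1, 0.0005, 0, 0, 0],
  [-1, 0.0005, 0, 0, 0],
])

```text
time_s: 13.3
tool_pos: [0.5634, -0.0333, 0.0991]
tool_rot: [108.0, 90.0, 41.8]
force: [-3.1, 0.3, 12.0]
grip_width: 0.0156
```

Call:
step_arm([
  [-1, -0.0003, 0, 0.0007, 0],
  [-1, -0.0003, 0, 0.0014, 0],
  [-1, -0.0003, 0, 0.0021, 0],
  [-1, -0.0003, 0, 0.003, 0],
])

```text
time_s: 13.8
tool_pos: [0.5637, -0.0337, 0.0991]
tool_rot: [-178.9, 89.8, 115.0]
force: [-4.1, 3.8, 11.3]
grip_width: 0.0156
```

Call:
step_arm([
  [-1, -0.0004, 0, 0.0005, 0],
  [-1, -0.0004, 0, 0.001, 0],
])

```text
time_s: 14.05
tool_pos: [0.5643, -0.0346, 0.0992]
tool_rot: [173.4, 89.8, 107.3]
force: [-3.6, 2.7, 9.0]
grip_width: 0.0159
```

Call:
step_arm([
  [-1, 0, 0, 0.0007, 0],
  [-1, 0, 0, 0.0014, 0],
  [-1, 0, 0, 0.002, 0],
])

```text
time_s: 14.42
tool_pos: [0.565, -0.0358, 0.0992]
tool_rot: [175.6, 89.7, 109.5]
force: [-3.9, 4.1, 10.3]
grip_width: 0.016
```

Call:
step_arm([
  [-1, 0, 0, 0.001, 0],
  [-1, 0, 0, 0.002, 0],
  [-1, 0, 0, 0.003, 0],
])

```text
time_s: 14.8
tool_pos: [0.5666, -0.0395, 0.0992]
tool_rot: [165.2, 89.8, 99.1]
force: [-2.4, 2.9, 8.4]
grip_width: 0.0157
```

Call:
step_arm([
  [-1, 0, 0, 0.0015, 0],
  [-1, 0, 0, 0.003, 0],
  [-1, 0, 0, 0.0045, 0],
  [-1, 0, 0, 0.006, 0],
  [-1, -0.001, 0, 0.0075, 0],
  [-1, -0.002, 0, 0.009, 0],
  [-1, -0.003, 0, 0.0105, 0],
  [-1, -0.003, 0, 0.012, 0],
])

```text
time_s: 15.8
tool_pos: [0.5699, -0.0487, 0.0997]
tool_rot: [-161.5, 89.7, 132.4]
force: [-1.6, 4.9, -2.2]
grip_width: 0.0157
```

Call:
step_arm([
  [-1, 0, 0, 0.0015, 0],
  [-1, 0, 0, 0.003, 0],
  [-1, 0, 0, 0.0045, 0],
  [-1, 0, 0, 0.006, 0],
  [-1, 0, 0, 0.0075, 0],
  [-1, 0, 0, 0.009, 0],
  [-1, 0, 0, 0.0105, 0],
  [-1, 0, 0, 0.012, 0],
  [-1, 0, 0, 0.0135, 0],
  [-1, 0, 0, 0.0145, 0],
])

```text
time_s: 17.05
tool_pos: [0.576, -0.0622, 0.0997]
tool_rot: [-162.0, 89.7, 131.9]
force: [-0.4, 5.5, -1.0]
grip_width: 0.0156
```

Call:
step_arm([
  [-1, 0, 0, 0.001, 0],
  [-1, 0, 0, 0.002, 0],
  [-1, 0, 0, 0.003, 0],
])

```text
time_s: 17.42
tool_pos: [0.5775, -0.0661, 0.0999]
tool_rot: [-149.5, 89.8, 144.4]
force: [0.4, 1.8, -1.7]
grip_width: 0.016
```

Call:
step_arm([
  [-1, 0, 0, 0.0007, 0],
  [-1, 0, 0, 0.0014, 0],
])

```text
time_s: 17.68
tool_pos: [0.5787, -0.0689, 0.101]
tool_rot: [-158.1, 89.9, 135.7]
force: [-0.3, 4.0, -2.4]
grip_width: 0.0157
```

Run:
```python
from h import *
z,m,P=shot("w6"); o=monitor.get_obs(); print(o["force"],move([.5635,-.0346,o["tool_pos"][2]]))
print("catch px",proj(m,[[.5635,-.0346,.047]]))
u,v=proj(m,[[.5635,-.0346,.047]])[0]; u,v=int(u),int(v)
im=z["im"]; print("crop origin",u-80,v-60); cv2.imwrite("pics/l.png",cv2.resize(bgr(im[v-60:v+40,u-80:u+60]),None,fx=5,fy=5,interpolation=cv2.INTER_CUBIC))
```

```text
17.675 [ 0.5787 -0.0689  0.101 ] [-158.1318   89.9028  135.7001] [-24.342   18.5386  33.7232 103.3322 -11.6348  61.6625 -52.5856]
[ 0.0564  3.7296 -3.066 ] [ 0.0001  0.     -0.0376]
catch px [[260.5556 232.2584]]
crop origin 180 172
```

View pics/l.png

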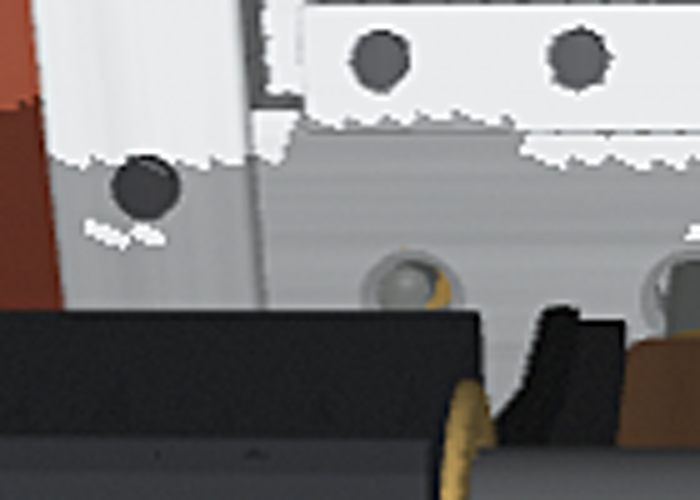

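Call:
step_arm([
  [-1, 0, 0, -0.001, 0],
  [-1, 0, 0, -0.002, 0],
  [-1, 0, 0, -0.002, 0],
])

```text
time_s: 18.1
tool_pos: [0.5785, -0.0686, 0.102]
tool_rot: [19.5, 89.9, -46.7]
force: [-0.0, 0.5, -0.5]
grip_width: 0.0159
```

Call:
step_arm([
  [-1, -0.003, 0, 0, 0],
  [-1, -0.007, 0, 0, 0],
  [-1, -0.012, 0, 0, 0],
  [-1, -0.02, 0, 0, 0],
  [-1, -0.04, 0, 0, 0],
  [-1, -0.06, 0, 0, 0],
  [-1, -0.078, 0, 0, 0],
  [-1, -0.078, 0, 0, 0],
])

```text
time_s: 19.1
tool_pos: [0.5796, -0.068, 0.182]
tool_rot: [72.1, 89.8, 6.0]
force: [-0.6, -0.1, -0.8]
grip_width: 0.0155
```

Run:
```python
from h import *
z,m,P=shot("w7"); o=monitor.get_obs(); print(o["force"],o["grip_width"]);print(axes())
print("tool delta to over block",move([.4254,-.2899,o["tool_pos"][2]]),"tip px pred",proj(m,[z["tcp"]-[0,0,.0628]]))
c=np.array([.5635,-.0346,.047]); d=np.array([.404,-.9148,0]);print("hole pred at 36 (first,other)",proj(m,[c+.036*d,c]))
im=z["im"]; cv2.imwrite("pics/m.png",cv2.resize(bgr(im[140:280,200:420]),None,fx=3.6,fy=3.6,interpolation=cv2.INTER_CUBIC))
```

```text
19.1 [ 0.5796 -0.068   0.182 ] [72.1217 89.7604  5.9573] [-25.9769  13.61    34.875   98.7661  -8.2963  69.9599 -55.1989]
[ 0.164   0.5176 -1.0196] 0.0158668996628281
[[ 0.0018  0.9147  0.4041]
 [ 0.0004  0.4041 -0.9147]
 [-1.      0.0018  0.0004]]
tool delta to over block [-0.0004 -0.23    0.1411] tip px pred [[318.8761 228.2823]]
hole pred at 36 (first,other) [[317.712  203.3371]
 [276.9228 203.3497]]
```

View pics/m.png

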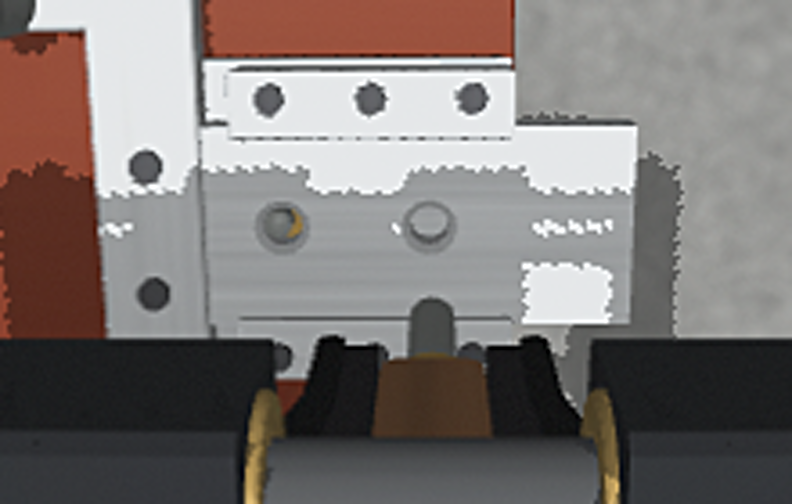

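Call:
step_arm([
  [-1, 0, -0.04, 0.025, 8],
  [-1, 0, -0.08, 0.05, 16],
  [-1, 0, -0.12, 0.075, 24],
  [-1, 0, -0.16, 0.1, 32],
  [-1, 0, -0.2, 0.125, 40],
  [-1, 0, -0.23, 0.141, 47.7],
  [-1, 0, -0.23, 0.141, 47.7],
  [-1, 0, -0.23, 0.141, 47.7],
  [-1, 0, -0.23, 0.141, 47.7],
])

```text
time_s: 20.27
tool_pos: [0.4257, -0.2884, 0.1793]
tool_rot: [-104.2, 90.0, 142.1]
force: [-0.2, 0.5, -0.2]
grip_width: 0.0158
```

Run:
```python
from h import *
z,m,P=shot("w8"); o=monitor.get_obs(); print(o["grip_width"]); print(axes())
print("tool delta",move([.4254,-.2897,.1088]),"tip px pred",proj(m,[z["tcp"]-[0,0,.0628]]))
C=np.array([.4257,-.2893])
h=(P[...,2]>.028)&(P[...,2]<.04)&(np.hypot(P[...,0]-C[0],P[...,1]-C[1])<.08)
print("block",h.sum(),cv2.minAreaRect(P[h][:,:2].astype(np.float32)*1000))
# dark hole
im=z["im"]; g=cv2.cvtColor(im,cv2.COLOR_RGB2GRAY); u,v=proj(m,[[.4256,-.2894,.034]])[0]; print("hole pred",u,v)
_,m4,_=load("w4")
cv2.imwrite("pics/n.png",cv2.resize(bgr(im[150:260,260:390]),None,fx=5,fy=5,interpolation=cv2.INTER_CUBIC))
```

```text
20.275 [ 0.4257 -0.2884  0.1793] [-104.1567   89.9647  142.147 ] [-15.7771   4.7311  49.6047 108.3975  -3.871   68.6121 -78.5496]
0.015534482684478131
[[-0.0004  0.9156 -0.4021]
 [ 0.0002 -0.4021 -0.9156]
 [-1.     -0.0005 -0.    ]]
tool delta [0.0706 0.0003 0.0011] tip px pred [[320.2821 227.9137]]
block 5871 ((425.5568542480469, -289.4084777832031), (60.7230339050293, 90.3028564453125), 3.0233781337738037)
hole pred 321.13188893880664 198.2224550844209
```

View pics/n.png

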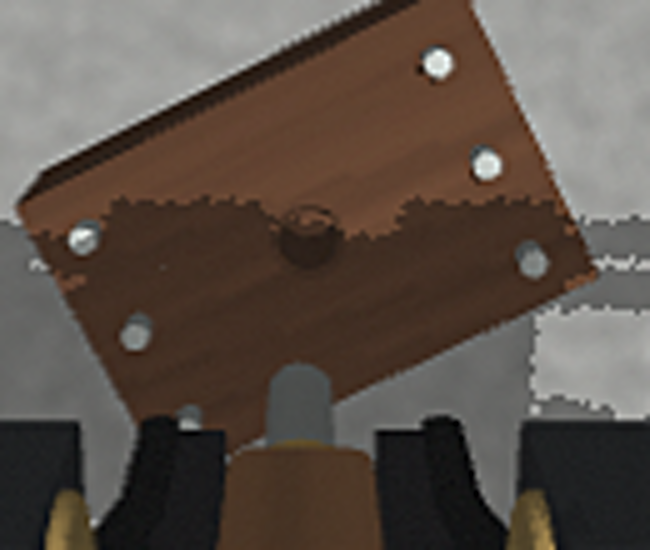

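Call:
step_arm([
  [-1, 0.02, 0.0004, 0.0012, 0],
  [-1, 0.04, 0.0004, 0.0012, 0],
  [-1, 0.06, 0.0004, 0.0012, 0],
  [-1, 0.072, 0.0004, 0.0012, 0],
  [-1, 0.072, 0.0004, 0.0012, 0],
  [-1, 0.072, 0.0004, 0.0012, 0],
])

```text
time_s: 21.08
tool_pos: [0.4254, -0.2912, 0.1083]
tool_rot: [91.1, 89.9, -22.8]
force: [-0.3, -0.9, -0.5]
grip_width: 0.0157
```

Call:
step_arm([
  [-1, 0.003, 0, 0, 0],
  [-1, 0.006, 0, 0, 0],
  [-1, 0.009, 0, 0, 0],
  [-1, 0.012, 0, 0, 0],
  [-1, 0.014, 0, 0, 0],
  [-1, 0.014, 0, 0, 0],
])

```text
time_s: 21.82
tool_pos: [0.4247, -0.291, 0.0934]
tool_rot: [-84.8, 90.0, 161.3]
force: [-0.1, 0.1, -0.4]
grip_width: 0.0162
```

Call:
step_arm([
  [-1, 0.002, 0, -0.0008, 0],
  [-1, 0.004, 0, -0.0008, 0],
  [-1, 0.006, 0, -0.0008, 0],
  [-1, 0.008, 0, -0.0008, 0],
])

```text
time_s: 22.32
tool_pos: [0.4251, -0.2903, 0.0855]
tool_rot: [-179.0, 90.0, 67.1]
force: [-0.4, -0.6, -1.3]
grip_width: 0.0156
```

Call:
step_arm([
  [-1, 0.003, 0, 0, 0],
  [-1, 0.006, 0, 0, 0],
  [-1, 0.009, 0, 0, 0],
  [-1, 0.012, 0, 0, 0],
  [-1, 0.014, 0, 0, 0],
  [-1, 0.014, 0, 0, 0],
])

```text
time_s: 23.08
tool_pos: [0.425, -0.2903, 0.0715]
tool_rot: [-87.7, 90.0, 158.4]
force: [-0.8, 0.0, -0.4]
grip_width: 0.016
```

Call:
step_arm([
  [-1, 0.001, 0, 0, 0],
  [-1, 0.002, 0, 0, 0],
  [-1, 0.0025, 0, 0, 0],
  [-1, 0.0025, 0, 0, 0],
])

```text
time_s: 23.58
tool_pos: [0.4252, -0.2903, 0.0691]
tool_rot: [125.0, 90.0, 11.2]
force: [-0.8, -0.2, -1.1]
grip_width: 0.0154
```

Call:
step_arm([
  [-0.4, 0, 0, 0, 0],
  [-0.2, 0, 0, 0, 0],
  [0, 0, 0, 0, 0],
  [0.3, 0, 0, 0, 0],
  [0.3, 0, 0, 0, 0],
  [0.3, 0, 0, 0, 0],
  [0.3, 0, 0, 0, 0],
  [0.3, 0, 0, 0, 0],
])

```text
time_s: 24.58
tool_pos: [0.4251, -0.2903, 0.0691]
tool_rot: [165.4, 90.0, 51.5]
force: [-0.2, -0.5, -0.4]
grip_width: 0.0567
```

Released. Now I lift straight up and check the pin, jaw and bystanders.

Call:
step_arm([
  [0.3, -0.02, 0, 0, 0],
  [0.3, -0.05, 0, 0, 0],
  [0.3, -0.09, 0, 0, 0],
  [0.3, -0.13, 0, 0, 0],
  [0.3, -0.16, 0, 0, 0],
  [0.3, -0.16, 0, 0, 0],
  [0.3, -0.16, 0, 0, 0],
])

```text
time_s: 25.45
tool_pos: [0.4247, -0.29, 0.2283]
tool_rot: [-106.0, 89.9, 140.2]
force: [0.6, -0.3, 0.2]
grip_width: 0.0567
```

Run:
```python
from h import *
z,m,P=shot("w9"); im=z["im"]
h=(P[...,2]>.08)&(P[...,2]<.1)&(np.hypot(P[...,0]-.4256,P[...,1]+.2894)<.03)
print("handle",h.sum(),P[h].mean(0),cv2.minAreaRect(P[h][:,:2].astype(np.float32)*1000))
for c in ("scene","side"):
    i2,d2=read_camera(c); mc=camera_model(c); z0=np.load(c+"0.npz"); P0=cloud(mc,z0["d"]);P2=cloud(mc,d2)
    for t in ("salver","trophy","polish","driver"):
        for r in regions_of(c,t)[:2]:
            u,v=map(int,r["pixel"]); print(c,t,round(r["p"],2),r["pixel"])
    df=np.abs(i2.astype(int)-z0["im"]).max(2)>60
    print("changed px in salver region",c,df.sum())
    if c=="side": cv2.imwrite("pics/p.png",cv2.resize(bgr(i2[150:320,230:470]),None,fx=3.3,fy=3.3,interpolation=cv2.INTER_CUBIC))
```

```text
25.45 [ 0.4247 -0.29    0.2283] [-105.9692   89.9325  140.166 ] [-17.4162   1.6578  50.2396 104.7035  -1.3322  74.3071 -80.6913]
handle 327 [ 0.4265 -0.2901  0.0887] ((425.8703918457031, -289.7901916503906), (15.381159782409668, 15.727143287658691), 66.46306610107422)
scene salver 0.64 [356.9, 214.6]
scene salver 0.31 [419.7, 175.0]
scene trophy 0.72 [242.4, 259.9]
scene polish 0.94 [462.0, 219.0]
scene polish 0.44 [237.3, 216.0]
scene driver 0.63 [420.5, 174.8]
changed px in salver region scene 10724
side salver 0.69 [320.9, 193.0]
side trophy 0.89 [436.9, 245.5]
side polish 0.85 [308.3, 138.8]
side driver 0.64 [254.8, 169.5]
changed px in salver region side 24235
```

```bash
python3 -c "
from h import *
print(env.sign_off())"
```

```text
the job is handed in; nothing more can be done
None
```

The jig is open, the pin is back in its block, and the job is handed in at about 26 s of the 72 s allowed. No verdict was reported.

**What I did**
- I took the pin from the brown block; the blue and pink blocks are look-alikes and were left alone.
- I pressed the catch down through its hole until it stopped. The highest force I read was about 12 N, against the 20 N limit.
- I drew the jaw open until the catch sat in the other hole. Then I relaxed the pull, lifted the pin out, and put it back in the block.

**Last checks**
- **Jaw:** the wrist picture after the pin came out shows the catch in the other hole. The hole positions put the jaw about 37.3 mm open, within 34.4–38.8 mm but at the far end of the catch's play, not at 36 mm. I did not measure it again before handing in.
- **Pin:** the handle's top is 88.7 mm high, against 89.0 mm before, and within about 1 mm of its first position, so it is fully seated. I did not measure its tilt separately.
- **Salver and bystanders:** they were detected within about 3 pixels of their first positions, roughly the detector's scatter. This is a coarse check only.
- **Checks that told nothing:** the whole-picture comparison was useless because the arm itself had moved. The final side picture could not be viewed because the 12-picture limit was reached.

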